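# Roll a picture-frame inlay flush

## Robot

A 7-joint arm with a two-finger parallel gripper is mounted at the origin on the work surface. World frame = base frame: x ahead of the robot, y to its left, z up, the work surface at z = 0. Lengths are in m, angles in rad, forces in N, time in s.
With the tool pointing down it reaches from about 0.425 to 0.825 m from the base axis. Payload 3.6 kg.
Tool frame: the origin (TCP) lies at the very end of the fingers, on their centre line; the grasp point (between the pads) lies 19 mm behind it; x points along the fingers, z is the direction in which the jaws open and shut, and the axes are right-handed (so a half turn about x gives the same grasp; the last joint's range is limited). The gripper opens to 93 mm and grips with 3 to 60 N. Pads are 15 mm wide; open, the fingers measure 128 mm over their backs; the gripper's body (75 mm by 188 mm) begins 65 mm behind the grasp point.
Start: joints at [1.091, 0.615, -0.013, 1.423, 0.008, 1.103, -0.04], TCP at [0.284, -0.584, 0.219] pointing down, gripper open.
Joint ranges: [-3.12, 3.12], [-0.3, 2.06], [-1.34, 1.32], [0.26, 2.42], [-1.36, 4.5], [0.01, 1.98], [-2.84, 2.84]. Speed limits (rad/s): [2.79, 2.79, 3.14, 3.14, 3.14, 3.14, 3.14].

## Interface

Orientations are given as a 3x3 rotation matrix whose columns are the frame's x, y, z axes.
In Python, from cell import robot gives the robot as it stands.
- The arm moves only by the shell command python3 -m handwheel 'ROWS' [OPENING] [FORCE]. ROWS is JSON, a list of rows, each a list of 2 entries, a list of its own where there are three numbers: the shift along the tool's x, y, z in m, then the turn about the tool's x in rad. A call has 1 to 12 rows; each row is the pose to reach, as a shift and turn from the pose commanded when the call began, along the tool's axes at that moment; what a row does not reach only later rows make up. A row lasts 1/10 s, in which the tool goes at most 50 mm and 8.59 degrees, less where a joint would pass 70% of its speed; a pose out of reach is approached as far as the arm can. A call with a gripper value outside its range is refused whole. OPENING is the finger opening in m, from 0 to 0.093, set as the call begins (- or left out, the last holds). The fingers move at their own pace and stop on an object; FORCE is the grip in N (left out, the last holds). Time passes only in rows, so rows that repeat a pose let the fingers close. It gives the time, the measured TCP pose, the force and the opening at its end, in the units of the state.
- robot.read_state(): the state, without advancing time (a new reading comes with each control period).
- robot.capture(name): name is "scene" or "top"; returns (picture, depth): 420x560x3 uint8, red, green, blue; 420x560 float32, m along the optical axis (not along the pixel's ray), 0 where there is no reading.
- robot.camera_info(name): a dict with "camera_matrix" (3x3 intrinsics, pixels), "world_from_camera" (4x4, takes a point from camera to world coordinates). Camera axes: x right, y down, z forward; pixel columns grow to the right and rows downward; lengths in m; the calibration is good to about 2 mm. A picture is of the moment at which its call begins. camera_info takes no time and is no camera call.
- robot.sign_off(): hands the job in, once; it reports no verdict.
The state is a dict: "clock": time; "qpos": joint angles; "joint_velocities": joint speeds; "effort": joint torques, N m; "eef_pos": TCP position; "eef_rot": TCP orientation; "contact_force": force on the tool from outside, world axes, zero at the start; "torque": the same for the moment, N m; "width": finger opening in m.
Only numpy, scipy, OpenCV 4.12 (cv2) and the standard library are available. Lean on these libraries where they do the work, as an engineer would, in place of code of your own. Each camera call takes 0.05 s, during which the arm holds its last target. There are 200 camera calls.

## Task

Take the seam roller by its red handle from its wooden stand and, holding it square to the sloping face of the frame rail, roll it from one end of the row of inlay keys to the other so that every key is pressed flush with the wood. Keep it pressed on all along the row without lifting it off midway, never so hard that its spring is driven to the end stop, and keep the gripper and arm off the rail and its jig. Then park the roller upright on its stand as it was, let go, and leave the other things on the bench where they are.

Things in the scene. Friction and masses are not known exactly. Their poses are not given: they have to be found in the camera images.
- tool_grip (a point): centre of the seam roller's red handle, a block 32 (tool x) x 28 (y) x 60 mm tall; z points up it. Grip across the 28 mm, fingers closing along y. It stands on a steel cross plate 40 (x) x 90 (y) x 8 mm, whose top is 30 mm and underside 38 mm below this point. The sprung roller hangs under the plate. About 0.3 kg; a half turn about z looks the same
- roller: free-turning rubber roller under the tool, 36 mm diameter, 34 mm wide, origin at its centre; axle along the tool's x, so it rolls along the tool's y. Spring unloaded, its lowest point is 94 mm below the handle centre (tool_grip)
- plunger (a joint): how far the roller's spring is pushed in: 0 = fully out, 0.014 m = at its end stop. The push is 6 N as it starts to give and rises 0.5 N per mm to 13 N at the stop; the roller comes nearer to the handle by this amount
- stand: small fixed wooden stand, base 90 (x) x 110 (y) x 8 mm, origin at its underside's centre. Two walls along x, 70 mm long, 8 mm thick, 56 mm clear between them, tops 70 mm above the bench. The tool parks with its cross plate lying across both wall tops, tool y along stand y, roller hanging between the walls, handle centre then 108 mm above the bench
- stand_top (a point): point midway between the tops of the stand's two walls, 70 mm above the bench; the parked tool is centred over it
- rail: fixed jig, plywood base 150 (x) x 400 (y) x 18 mm, origin at the centre of its underside, holding a picture-frame rail at a slope. Its x is level and points to the slope's high side, its y runs along the rail
- face: sloping face of the pine frame rail, 75 (x) x 360 mm (y), 0.6 rad (34 deg) from level. Origin at the face's centre, 75 mm above the bench; y along the rail, x up the slope, z square out of the face. Eight inlay keys in a row along y, centred here, 22 x 200 mm in all. Beyond them bare wood, then end clamps from y = +-157 mm outward, 18 mm above the face
- key0 (a joint): inlay key 0 of the row (alternately white and dark brown), 25 mm along the rail, centred at y = -87.5 mm of face. 0 = stands 6 mm proud of the face, 0.006 = fully home, flush. It moves square to the face, needs about 3 N to press and stays where it is left
- key1 (a joint): inlay key 1 of the row (alternately white and dark brown), 25 mm along the rail, centred at y = -62.5 mm of face. 0 = stands 6 mm proud of the face, 0.006 = fully home, flush. It moves square to the face, needs about 3 N to press and stays where it is left
- key2 (a joint): inlay key 2 of the row (alternately white and dark brown), 25 mm along the rail, centred at y = -37.5 mm of face. 0 = stands 6 mm proud of the face, 0.006 = fully home, flush. It moves square to the face, needs about 3 N to press and stays where it is left
- key3 (a joint): inlay key 3 of the row (alternately white and dark brown), 25 mm along the rail, centred at y = -12.5 mm of face. 0 = stands 6 mm proud of the face, 0.006 = fully home, flush. It moves square to the face, needs about 3 N to press and stays where it is left
- key4 (a joint): inlay key 4 of the row (alternately white and dark brown), 25 mm along the rail, centred at y = +12.5 mm of face. 0 = stands 6 mm proud of the face, 0.006 = fully home, flush. It moves square to the face, needs about 3 N to press and stays where it is left
- key5 (a joint): inlay key 5 of the row (alternately white and dark brown), 25 mm along the rail, centred at y = +37.5 mm of face. 0 = stands 6 mm proud of the face, 0.006 = fully home, flush. It moves square to the face, needs about 3 N to press and stays where it is left
- key6 (a joint): inlay key 6 of the row (alternately white and dark brown), 25 mm along the rail, centred at y = +62.5 mm of face. 0 = stands 6 mm proud of the face, 0.006 = fully home, flush. It moves square to the face, needs about 3 N to press and stays where it is left
- key7 (a joint): inlay key 7 of the row (alternately white and dark brown), 25 mm along the rail, centred at y = +87.5 mm of face. 0 = stands 6 mm proud of the face, 0.006 = fully home, flush. It moves square to the face, needs about 3 N to press and stays where it is left
- tape: bystander, loose: yellow tape measure, 65 x 70 x 36 mm; origin at the centre of its underside
- glue: bystander, loose: yellow glue bottle with an orange cap, 56 mm across, 150 mm tall; origin at the centre of its underside
- pencil: bystander, loose: flat orange carpenter's pencil, 14 x 175 x 9 mm; origin at the centre of its underside (of the wooden part)
- offcut: bystander, loose: pine offcut, 90 x 140 x 38 mm; origin at the centre of its underside
- tumbler: bystander, loose: blue tumbler, 72 mm across, 140 mm tall; origin at the centre of its underside
There are look-alikes about, which are no part of the job. Several things look just like the stand: the one meant starts farthest to the robot's right.

How it is judged:
By the outcome, as a careful person would: the job done as asked, in the order asked, and still so for the second after the job is handed in, with the robot touching nothing.
It also fails if it takes over 64 s, if anything falls off the work surface, if the arm or the gripper's body presses on something with over 40 N, if the wrist force passes 120 N, or if a joint passes its speed limit or range.

## Working session

There is one attempt and no reset: what is moved stays moved. The work goes in short steps, Python scripts to look and compute and a shell command to move; the robot and the scene stay as the last step left them, time stands still between calls to the robot, and variables do not carry over. Pictures are saved under pics/ and viewed, about 8 in all and at most 12, crops included, and the job is handed in when it is done.

```bash
ls; mkdir -p pics
cat > h.py <<'E'
import numpy as np, cv2
from cell import robot
def cap(n):
    p,d=robot.capture(n); i=robot.camera_info(n); return p,d,np.array(i["camera_matrix"]),np.array(i["world_from_camera"])
def cloud(d,K,T):
    v,u=np.mgrid[:d.shape[0],:d.shape[1]]
    P=np.stack([(u-K[0,2])/K[0,0]*d,(v-K[1,2])/K[1,1]*d,d],-1)
    return P@T[:3,:3].T+T[:3,3]
E
python3 - <<'E'
from h import *
for n in("scene","top"):
    p,d,K,T=cap(n); cv2.imwrite(f"pics/{n}0.png",p[...,::-1]); np.savez(f"{n}0.npz",p=p,d=d,K=K,T=T); print(n,K,T.round(3))
s=robot.read_state();print(s)
E
```

```text
pics
scene [[400.25315105   0.         276.64729563]
 [  0.         400.25315105 210.78701318]
 [  0.           0.           1.        ]] [[-0.494  0.753 -0.433  0.929]
 [ 0.869  0.425 -0.252  0.234]
 [-0.006 -0.501 -0.865  0.956]
 [ 0.     0.     0.     1.   ]]
top [[524.01844867   0.         287.02175854]
 [  0.         524.01844867 210.20982137]
 [  0.           0.           1.        ]] [[ 1.500e-02 -9.930e-01  1.140e-01  3.580e-01]
 [-1.000e+00 -1.500e-02  1.000e-03 -2.200e-02]
 [ 1.000e-03 -1.140e-01 -9.930e-01  1.284e+00]
 [ 0.000e+00  0.000e+00  0.000e+00  1.000e+00]]
{'clock': 0.1, 'qpos': array([ 1.09149027,  0.61583239, -0.01261105,  1.42470737,  0.00810989,
        1.10341085, -0.04041632]), 'joint_velocities': array([ 3.00702326e-04, -4.05412891e-03, -5.82995123e-04, -3.00061642e-03,
       -6.05231014e-04, -3.56154592e-04,  5.22580334e-05]), 'effort': array([ 6.15957470e-04, -4.60042977e+01,  2.09701904e-01, -1.66244799e+01,
       -6.12005359e-02,  1.69416005e-02,  1.19600099e-04]), 'eef_pos': array([ 0.28406628, -0.58385959,  0.21760099]), 'eef_rot': array([[-1.04582011e-03,  8.99201590e-01,  4.37533321e-01],
       [ 2.05699676e-03,  4.37534569e-01, -8.99199238e-01],
       [-9.99997338e-01, -4.03960248e-05, -2.30723721e-03]]), 'contact_force': array([-0.77121796,  0.50747054, -0.13157718]), 'torque': array([-0.01204418, -0.01180088,  0.00433246]), 'width': 0.09296861119404615}
```

View pics/scene0.png

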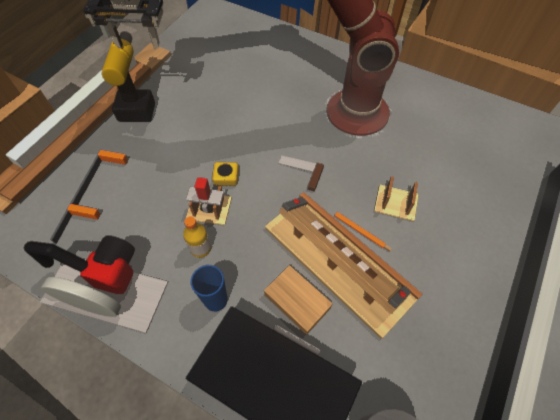

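View pics/top0.png

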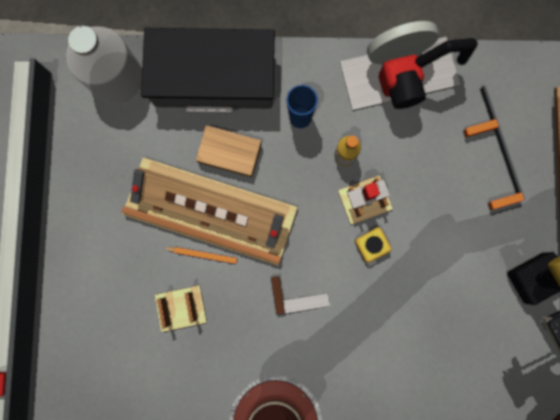

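The scene shows these candidates for the wanted things:
- **Stand with the roller:** scene (207,203), top (366,198), with the red handle at top (371,190).
- **Look-alike empty stand:** scene (397,202), top (181,308). It lies to the robot's left.
- **Other red things:** the mitre saw at top (403,75), the red button at top (0,385) and the small red clamp knobs on the rail at top (136,188) and (274,233).

I choose the stand at top (366,198), which is farthest to the robot's right. The rail is at top (210,210), with keys running from (170,198) to (242,220).

```bash
cat > m.py <<'E'
from h import *
def rect(m,P,name):
    pts=P[m]; c,s,a=cv2.minAreaRect((pts[:,:2]*1000).astype(np.float32)); print(name,len(pts),"c",np.round(c,1),"size",np.round(s,1),"ang",round(a,1),"z",np.percentile(pts[:,2],[5,50,95]).round(4))
for n in("top","scene"):
    f=np.load(n+"0.npz");p,d,K,T=[f[k] for k in"pdKT"];P=cloud(d,K,T)
    h=cv2.cvtColor(p,cv2.COLOR_RGB2HSV).astype(int);H,S,V=h[...,0],h[...,1],h[...,2];ok=d>0
    v,u=np.mgrid[:420,:560]
    def box(a,b,c,e): return (u>=a)&(u<=c)&(v>=b)&(v<=e)&ok
    B=box(335,170,400,225) if n=="top" else box(180,170,235,225)
    red=((H<6)|(H>174))&(S>170)&(V>110)
    m=B&red; rect(m,P,n+" red"); rect(m&(P[...,2]>.128),P,n+" redtop")
    m=B&(S<60)&(V>110)&(abs(P[...,2]-.078)<.008); rect(m,P,n+" plate")
    m=B&(S>60)&(H>15)&(H<35)&(V>120)&(P[...,2]<.02); rect(m,P,n+" standbase")
    # rail face points
    B=box(120,150,305,270) if n=="top" else box(260,185,430,335)
    m=B&(S<70)&(V>150)&(P[...,2]>.04)
    nl,L,st,ce=cv2.connectedComponentsWithStats(m.astype(np.uint8))
    for i in range(1,nl):
        if st[i,4]>25: print(n,"white",st[i,4],ce[i].round(1),P[L==i].mean(0).round(4))
    for nm,mm in(("jigbase",B&(abs(P[...,2]-.018)<.006)&(S>60)),("clampred",B&red)): rect(mm,P,n+" "+nm)
    m=B&(P[...,2]>.055)&(P[...,2]<.095); q=P[m]
    best=None;rng=np.random.default_rng(0)
    for _ in range(300):
        a=q[rng.choice(len(q),3,False)];nn=np.cross(a[1]-a[0],a[2]-a[0]);l=np.linalg.norm(nn)
        if l<1e-6: continue
        nn/=l; c=abs((q-a[0])@nn)<.002
        if best is None or c.sum()>best.sum():best=c
    w=q[best];nn=np.linalg.svd(w-w.mean(0),full_matrices=False)[2][2];nn*=np.sign(nn[2])
    print(n,"face n",nn.round(4),"tilt",np.arccos(nn[2]).round(3),"az",np.degrees(np.arctan2(nn[1],nn[0])).round(2),"mean",w.mean(0).round(4),len(w),len(q))
f=np.load("top0.npz")["p"][...,::-1]; g=np.load("scene0.npz")["p"][...,::-1]
A=cv2.resize(f[160:270,325:410],None,fx=4.6,fy=4.6,interpolation=2);Bq=cv2.resize(g[165:265,175:245],None,fx=5.06,fy=5.06,interpolation=2)
cv2.imwrite("pics/crop1.png",np.hstack([A[:500],Bq[:500]]))
E
python3 m.py
```

```text
top red 144 c [ 545.7 -216.6] size [29.7 52. ] ang 39.1 z [0.1341 0.1383 0.1423]
top redtop 143 c [ 538.4 -207.3] size [30.7 23.5] ang 18.7 z [0.1342 0.1383 0.1423]
top plate 398 c [ 538.6 -209.7] size [41.1 90.7] ang 19.9 z [0.0742 0.0786 0.0827]
top standbase 684 c [ 535.5 -211.7] size [ 92.2 110.5] ang 20.5 z [0.003  0.0084 0.0129]
top white 94 [179.9 199.4] [0.5184 0.2278 0.0798]
top white 94 [200.2 205.9] [0.5038 0.1801 0.0802]
top white 97 [220.7 212.8] [0.4884 0.1322 0.0806]
top white 103 [241.3 219.4] [0.4741 0.0844 0.0799]
top jigbase 3830 c [526.2 163.7] size [415.4 279.6] ang 81.7 z [0.014  0.0184 0.0225]
top clampred 46 c [492.3 169.7] size [346.7  11.1] ang 73.0 z [0.0864 0.0915 0.0953]
top face n [-0.5331  0.162   0.8304] tilt 0.591 az 163.09 mean [0.4997 0.1628 0.0763] 1918 4459
scene red 176 c [ 541.8 -207.4] size [29.6 24.8] ang 21.8 z [0.0923 0.1358 0.14  ]
scene redtop 112 c [ 541.6 -207.6] size [29.2 24.8] ang 20.9 z [0.1306 0.1375 0.1404]
scene plate 327 c [ 540.1 -210.1] size [41.9 91.7] ang 21.3 z [0.0742 0.0778 0.0803]
scene standbase 515 c [ 506.5 -208.6] size [158.6 111.6] ang 5.4 z [0.0026 0.008  0.014 ]
scene white 50 [316.4 224.5] [0.4762 0.0838 0.081 ]
scene white 59 [331.4 237.7] [0.4909 0.132  0.0814]
scene white 59 [346.8 251.3] [0.5053 0.1795 0.081 ]
scene white 61 [362.6 265.5] [0.5198 0.2267 0.0803]
scene jigbase 4224 c [483.7 168.8] size [410.6 408.1] ang 26.5 z [0.0146 0.0179 0.0211]
scene clampred 39 c [494.2 171.7] size [344.5  10.1] ang 73.0 z [0.0877 0.0908 0.0948]
scene face n [-0.5311  0.1628  0.8315] tilt 0.589 az 162.96 mean [0.5077 0.1761 0.0776] 1505 3638
```

View pics/crop1.png

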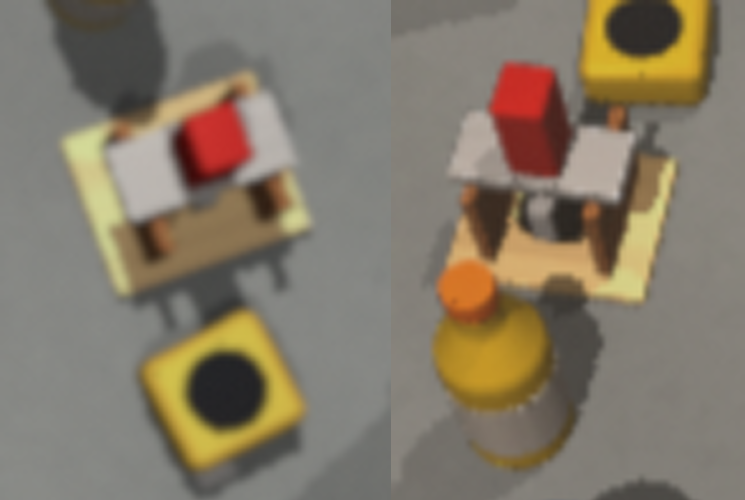

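The crop shows the roller on the right-hand stand: red handle, grey plate lying across both walls, roller hanging between them. Glue is in front and tape behind. I'm moving above the handle while turning the jaws onto tool y.

```bash
python3 -m handwheel '[[[0,0.035,-0.02],0.03],[[0,0.075,-0.043],0.05],[[0,0.115,-0.066],0.096],[[0,0.155,-0.089],0.096],[[0,0.195,-0.1115],0.096],[[0,0.235,-0.134],0.096],[[0,0.275,-0.157],0.096],[[0,0.315,-0.18],0.096],[[0,0.355,-0.203],0.096],[[0,0.38,-0.217],0.096],[[0,0.394,-0.2253],0.096],[[0,0.394,-0.2253],0.096]]' 0.093
python3 - <<'E'
from h import *
s=robot.read_state();print(s["eef_pos"],s["eef_rot"].round(4),s["qpos"].round(3))
p,d,K,T=cap("scene"); cv2.imwrite("pics/s1.png",p[...,::-1])
E
```

```text
clock: 1.3
eef_pos: [0.5411, -0.207, 0.2182]
eef_rot: [[-0.0, 0.935, 0.354], [0.001, 0.354, -0.935], [-1.0, 0.0, -0.001]]
contact_force: [-0.8, -0.8, 0.6]
width: 0.093
[ 0.54105656 -0.20696612  0.21823841] [[-2.000e-04  9.354e-01  3.535e-01]
 [ 1.500e-03  3.535e-01 -9.354e-01]
 [-1.000e+00  3.000e-04 -1.500e-03]] [ 0.345  0.504 -0.026  1.636  0.013  1.003 -0.894]
```

```bash
python3 -m handwheel '[[[0.03,0,0],0],[[0.06,0,0],0],[[0.09,0,0],0],[[0.115,0,0],0],[[0.127,0,0],0],[[0.129,0,0],0],[[0.129,0,0],0]]' 0.093; python3 -m handwheel '[[[0,0,0],0],[[0,0,0],0],[[0,0,0],0],[[0,0,0],0],[[0,0,0],0],[[0,0,0],0]]' 0 20
python3 - <<'E'
from h import *
f=np.load("top0.npz");p,d,K,T=[f[k] for k in"pdKT"];P=cloud(d,K,T)
a=np.radians(20.5);c=np.array([.5385,-.21]);ex=np.array([np.cos(a),np.sin(a)]);ey=np.array([-ex[1],ex[0]])
Q=np.stack([(P[...,:2]-c)@ex,(P[...,:2]-c)@ey,P[...,2]],-1)
for n,(u0,v0,u1,v1),zl in(("glue",(325,125,370,172),.02),("tape",(350,222,395,268),.02),("tumbler",(280,80,322,132),.03)):
    q=Q[v0:v1,u0:u1].reshape(-1,3);q=q[q[:,2]>zl];print(n,q.min(0).round(3),q.max(0).round(3))
q=Q[170:225,335:400].reshape(-1,3);w=q[(q[:,2]>.06)&(q[:,2]<.074)];print(w[:60:3].round(3))
E
```

```text
clock: 2.05
eef_pos: [0.54, -0.2109, 0.0902]
eef_rot: [[0.001, 0.938, 0.348], [-0.001, 0.348, -0.938], [-1.0, 0.0, 0.001]]
contact_force: [0.5, 0.1, 0.4]
width: 0.0931
clock: 2.65
eef_pos: [0.5401, -0.2094, 0.0898]
eef_rot: [[0.0, 0.937, 0.349], [0.0, 0.349, -0.937], [-1.0, 0.0, 0.0]]
contact_force: [-0.2, -1.0, -0.2]
width: 0.0502
glue [-0.103 -0.02   0.02 ] [0.142 0.24  1.284]
tape [-0.151 -0.015  0.021] [-0.08   0.24   1.284]
tumbler [-0.103  0.042  0.03 ] [0.282 0.24  1.284]
[[ 0.03  -0.032  0.068]
 [ 0.029 -0.029  0.065]
 [ 0.026 -0.035  0.07 ]
 [ 0.026 -0.03   0.067]
 [ 0.025 -0.028  0.062]
 [ 0.022 -0.033  0.07 ]
 [ 0.028  0.03   0.072]
 [ 0.028  0.035  0.072]
 [ 0.026  0.028  0.071]
 [ 0.025  0.033  0.066]
 [ 0.023  0.034  0.071]
 [ 0.018  0.021  0.073]
 [-0.02  -0.042  0.073]
 [-0.014 -0.019  0.073]
 [-0.02  -0.03   0.068]
 [-0.007  0.016  0.073]
 [-0.024 -0.033  0.07 ]
 [-0.024 -0.029  0.067]
 [-0.028 -0.036  0.072]
 [-0.028 -0.032  0.07 ]]
```

```bash
python3 -m handwheel '[[[0,0,0],0],[[0,0,0],0],[[0,0,0],0],[[0,0,0],0],[[-0.01,0,0],0],[[-0.03,0,0],0],[[-0.05,0,0],0],[[-0.065,0,0],0],[[-0.07,0,0],0],[[-0.07,0,0],0]]' 0 25
python3 - <<'E'
from h import *
p,d,K,T=cap("scene"); cv2.imwrite("pics/s2.png",cv2.resize(p[60:300,100:380,::-1],None,fx=2.5,fy=2.5,interpolation=2))
E
```

```text
clock: 3.65
eef_pos: [0.5402, -0.2096, 0.1603]
eef_rot: [[0.001, 0.937, 0.349], [-0.0, 0.349, -0.937], [-1.0, 0.001, 0.001]]
contact_force: [0.0, -0.0, -3.4]
width: 0.0277
```

View pics/s2.png

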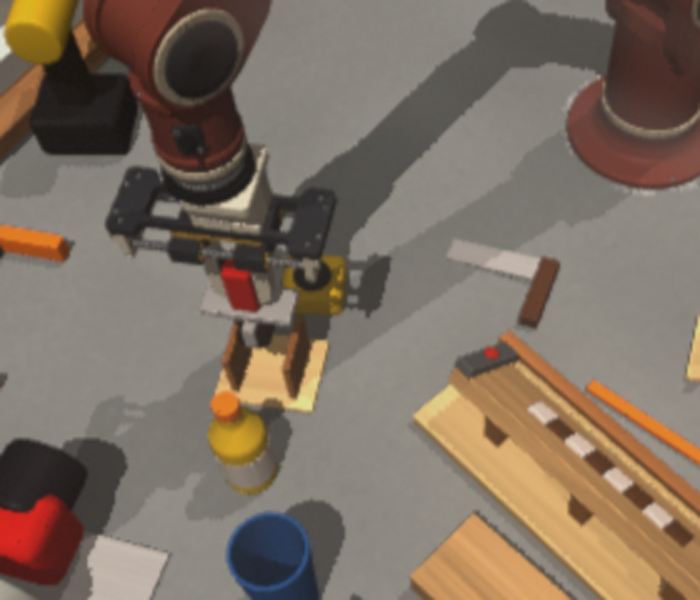

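The tool is held square in the jaws and clear of the stand. The rows can only turn about the finger axis. To tilt the tool 34° I will pivot it in the grip about the jaw axis, by nudging the roller's end against the near end of a fixed stand wall. First I'll go round to that side.

```bash
python3 -m handwheel '[[[0,-0.015,0.007],0],[[0,-0.035,0.016],0],[[0,-0.055,0.025],0],[[0,-0.068,0.03],0],[[0,-0.072,0.032],0],[[0.012,-0.072,0.032],0],[[0.026,-0.072,0.032],0],[[0.036,-0.072,0.032],0],[[0.038,-0.072,0.032],0],[[0.038,-0.072,0.032],0]]' 0 12
python3 -m handwheel '[[[0,0.008,0],0],[[0,0.016,0],0],[[0,0.022,0],0],[[0,0.028,0],0],[[0,0.032,0],0],[[0,0.032,0],0]]' 0 12
python3 - <<'E'
from h import *
p,d,K,T=cap("scene"); cv2.imwrite("pics/s3.png",cv2.resize(p[120:260,130:310,::-1],None,fx=4,fy=4,interpolation=2))
E
```

```text
clock: 4.7
eef_pos: [0.4841, -0.2639, 0.121]
eef_rot: [[-0.001, 0.937, 0.35], [0.001, 0.35, -0.937], [-1.0, -0.0, -0.001]]
contact_force: [-1.2, -0.8, -3.0]
width: 0.0276
clock: 5.3
eef_pos: [0.5145, -0.2533, 0.1218]
eef_rot: [[0.001, 0.937, 0.35], [-0.0, 0.35, -0.937], [-1.0, 0.001, 0.0]]
contact_force: [-2.0, -0.6, -1.3]
width: 0.0277
```

View pics/s3.png

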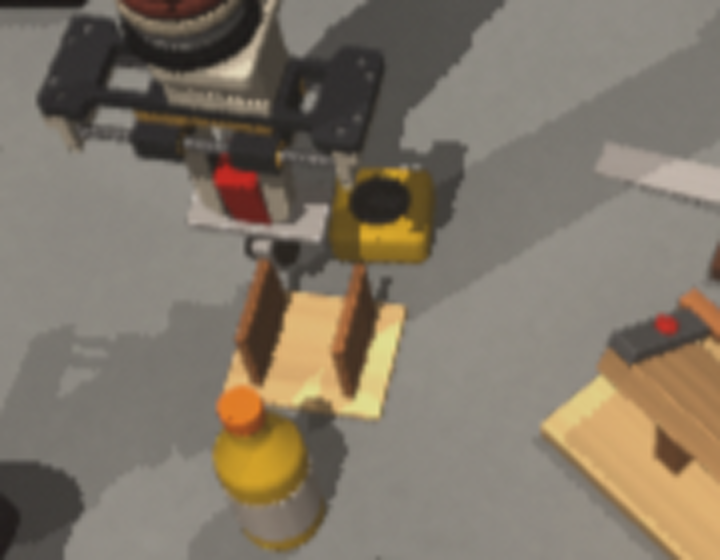

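It is pivoting: the plate is already tilting towards the camera, at about (258,220) in the crop, under only about 2 N. Continuing to about 34°.

```bash
python3 -m handwheel '[[[0,0.007,0],0],[[0,0.014,0],0],[[0,0.021,0],0],[[0,0.027,0],0],[[0,0.03,0],0],[[0,0.03,0],0]]' 0 12
cat > tilt.py <<'E'
from h import *
s=robot.read_state(); piv=s["eef_pos"]+s["eef_rot"][:,0]*-.019; R=s["eef_rot"]
for n in("scene","top"):
    p,d,K,T=cap(n);P=cloud(d,K,T); h=cv2.cvtColor(p,cv2.COLOR_RGB2HSV).astype(int);H,S,V=h[...,0],h[...,1],h[...,2]
    L=(P-piv)@R  # gripper axes: x down, y, z jaw
    near=(np.linalg.norm(P-piv,axis=-1)<.075)&(d>0)
    red=near&((H<8)|(H>172))&(S>140)&(V>70)
    g=near&(S<70)&(V>90)&(L[...,0]>.012)
    for nm,m in(("plate",g),("red",red)):
        q=L[m]; 
        if len(q)<20: print(n,nm,len(q));continue
        best=None;rng=np.random.default_rng(0)
        for _ in range(300):
            a=q[rng.choice(len(q),3,False)];nn=np.cross(a[1]-a[0],a[2]-a[0]);l=np.linalg.norm(nn)
            if l<1e-6: continue
            c=abs((q-a[0])@(nn/l))<.0025
            if best is None or c.sum()>best.sum():best=c
        w=q[best];nn=np.linalg.svd(w-w.mean(0),full_matrices=False)[2][2];nn*=-np.sign(nn[0])
        print(n,nm,len(q),len(w),"up(-x,y,z)",(-nn[0]).round(3),nn[1].round(3),nn[2].round(3),"tilt deg",np.degrees(np.arctan2(nn[1],-nn[0])).round(1),"dist to piv",(w.mean(0)@nn).round(4),"mean",w.mean(0).round(3))
    import sys
    x=K@(np.linalg.inv(T)@np.r_[piv,1])[:3];u,v=(x[:2]/x[2]).astype(int)
    if len(sys.argv)>1: cv2.imwrite(f"pics/{sys.argv[1]}_{n}.png",cv2.resize(p[max(0,v-60):v+60,max(0,u-70):u+70,::-1],None,fx=5,fy=5,interpolation=2))
print(s["clock"],s["eef_pos"].round(4),s["contact_force"].round(1))
E
python3 tilt.py t1
```

```text
clock: 5.95
eef_pos: [0.5428, -0.2421, 0.1215]
eef_rot: [[0.001, 0.937, 0.35], [0.001, 0.35, -0.937], [-1.0, 0.001, -0.0]]
contact_force: [-1.7, 0.4, -3.1]
width: 0.028
scene plate 55 40 up(-x,y,z) 0.824 0.566 0.003 tilt deg 34.5 dist to piv -0.0354 mean [ 0.034 -0.013 -0.019]
scene red 71 53 up(-x,y,z) 0.761 0.648 0.022 tilt deg 40.4 dist to piv 0.0236 mean [-0.022  0.01   0.002]
top plate 6
top red 0
5.95 [ 0.5428 -0.2421  0.1215] [-1.7  0.4 -3.1]
```

View pics/t1_scene.png

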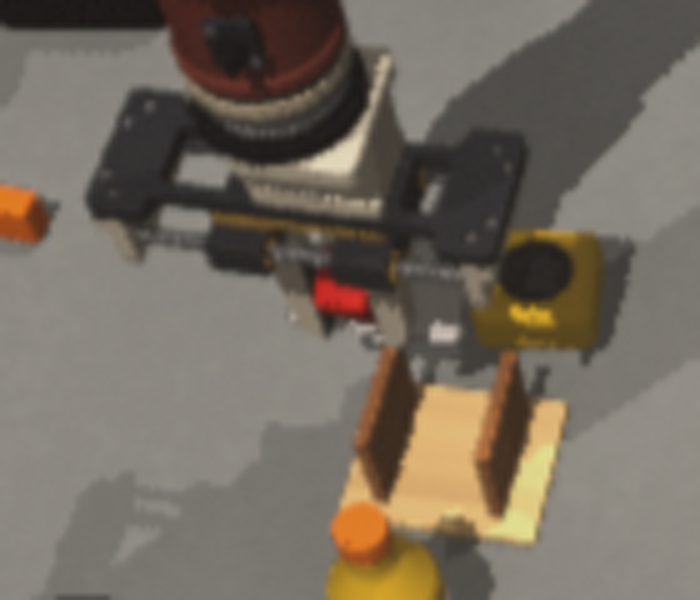

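Tilt is about 34.5°. The handle also seems to sit some 5 mm lower in the pads than planned. Clamping hard, backing off and lifting, then measuring once more in the clear.

```bash
python3 -m handwheel '[[[0,0,0],0],[[0,0,0],0],[[0,0,0],0],[[0,-0.008,0],0],[[-0.01,-0.02,0],0],[[-0.035,-0.03,0],0],[[-0.07,-0.03,0],0],[[-0.105,-0.03,0],0],[[-0.12,-0.03,0],0],[[-0.12,-0.03,0],0]]' 0 60; python3 -m handwheel '[[[0,0.02,-0.03],-0.1],[[0,0.03,-0.07],-0.22],[[0,0.03,-0.11],-0.36],[[0,0.02,-0.15],-0.5],[[0,0.0,-0.19],-0.64],[[0,-0.01,-0.23],-0.78],[[0,-0.02,-0.27],-0.92],[[0,-0.02,-0.29],-1.06],[[0,-0.02,-0.3],-1.2],[[0,-0.02,-0.3],-1.27],[[0,-0.02,-0.3],-1.27],[[0,-0.02,-0.3],-1.27]]'
python3 tilt.py t2; python3 -c "
from cell import robot;s=robot.read_state();print(s['eef_rot'].round(3),s['qpos'].round(2))"
```

```text
clock: 7.05
eef_pos: [0.5144, -0.2549, 0.2453]
eef_rot: [[0.007, 0.937, 0.348], [-0.003, 0.348, -0.937], [-1.0, 0.005, 0.005]]
contact_force: [-0.4, -0.4, -3.3]
width: 0.0276
clock: 8.25
eef_pos: [0.3895, 0.02, 0.2411]
eef_rot: [[-0.002, -0.053, 0.999], [-0.0, 0.999, 0.053], [-1.0, -0.0, -0.002]]
contact_force: [-0.5, 0.5, -3.1]
width: 0.0278
scene plate 80 64 up(-x,y,z) 0.873 0.487 -0.001 tilt deg 29.1 dist to piv -0.0361 mean [ 0.027 -0.025  0.037]
scene red 0
top plate 19
top red 0
8.25 [0.3895 0.02   0.2411] [-0.5  0.5 -3.1]
[[-0.001 -0.054  0.999]
 [-0.     0.999  0.054]
 [-1.    -0.    -0.001]] [ 0.23  0.21 -0.41  2.06  0.1   0.89 -0.18]
```

```bash
python3 -m handwheel '[[[0,0.02,0.01],-0.1],[[0,0.045,0.02],-0.2],[[0,0.07,0.03],-0.32],[[0,0.1,0.04],-0.44],[[0,0.13,0.05],-0.56],[[0,0.16,0.06],-0.68],[[0,0.19,0.07],-0.8],[[0,0.22,0.08],-0.92],[[0,0.25,0.09],-1.04],[[0,0.27,0.0926],-1.15],[[0,0.2816,0.0926],-1.22],[[0,0.2816,0.0926],-1.22]]'
python3 -m handwheel '[[[0,0,0],0],[[0,0,0],0],[[0,0,0],0]]'
python3 tilt.py t3;  python3 -c "
import cv2,numpy as np
cv2.imwrite('pics/t3.png',cv2.resize(np.hstack([cv2.resize(cv2.imread('pics/t3_%s.png'%n),(700,600)) for n in('scene','top')]),None,fx=.57,fy=.57))
from cell import robot;s=robot.read_state();print(s['eef_rot'].round(3),s['qpos'].round(2))"
```

```text
clock: 9.55
eef_pos: [0.4663, 0.3086, 0.241]
eef_rot: [[-0.002, -0.957, 0.289], [0.001, 0.289, 0.957], [-1.0, 0.002, 0.001]]
contact_force: [-0.2, -0.3, -3.6]
width: 0.028
clock: 9.85
eef_pos: [0.4673, 0.3057, 0.2417]
eef_rot: [[0.0, -0.956, 0.293], [-0.001, 0.293, 0.956], [-1.0, -0.001, -0.001]]
contact_force: [1.0, -0.9, -3.0]
width: 0.0274
scene plate 578 418 up(-x,y,z) 0.892 0.452 0.002 tilt deg 26.9 dist to piv -0.0353 mean [ 0.024 -0.032  0.001]
scene red 462 367 up(-x,y,z) 0.488 -0.873 -0.009 tilt deg -60.8 dist to piv 0.0266 mean [-0.01  -0.025 -0.001]
top plate 185 136 up(-x,y,z) 0.597 -0.802 -0.017 tilt deg -53.3 dist to piv 0.0246 mean [ 0.021 -0.046 -0.004]
top red 0
9.85 [0.4673 0.3057 0.2417] [ 1.  -0.9 -3. ]
[[ 0.    -0.956  0.292]
 [-0.     0.292  0.956]
 [-1.    -0.001 -0.   ]] [-0.17  0.53 -0.71  1.65  0.38  1.11  0.29]
```

View pics/t3.png

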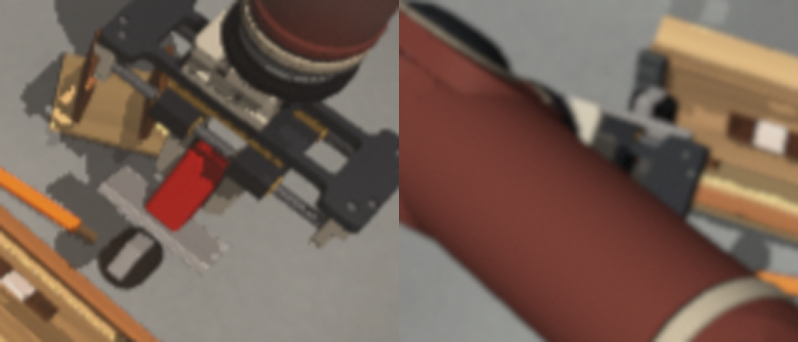

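The view from the uphill side shows the handle (185,185), plate (165,220) and roller (130,258) tilted correctly, but a few degrees short and slid slightly in the pads. One finer measurement of that tilt and offset.

```bash
cat > fine.py <<'E'
from h import *
s=robot.read_state(); R=s["eef_rot"]; piv=s["eef_pos"]-R[:,0]*.019
p,d,K,T=cap("scene");P=cloud(d,K,T); h=cv2.cvtColor(p,cv2.COLOR_RGB2HSV).astype(int);H,S,V=h[...,0],h[...,1],h[...,2]
L=(P-piv)@R; L=np.stack([L[...,1],L[...,2],-L[...,0]],-1) # y(downhill),z jaw,up
near=(np.linalg.norm(L,axis=-1)<.12)&(d>0)
def ang(q,lab):
    for _ in range(6):
        c=q.mean(0);n=np.linalg.svd(q-c,full_matrices=False)[2][2];r=(q-c)@n;q=q[abs(r)<max(2*r.std(),.001)]
    n*=np.sign(n[2]);print(lab,len(q),"n",n.round(3),"std",r.std().round(4),"dist",(c@n).round(4),"mean",c.round(3));return n
red=near&((H<8)|(H>172))&(S>140)&(V>60)
q=L[cv2.erode(red.astype(np.uint8),np.ones((3,3)))>0]
n=ang(q,"red"); print("tilt",90-np.degrees(np.arctan2(-n[0],n[2])))
m=near&(S<60)&(V>80)&(L[...,2]<-.005)&(abs(L[...,1])>.022)&(abs(L[...,1])<.05)&(L[...,2]>-.06)
n=ang(L[cv2.erode(m.astype(np.uint8),np.ones((3,3)))>0],"plate"); print("tilt",np.degrees(np.arctan2(n[0],n[2])))
m=near&(V<60)&(L[...,2]<-.05)&(abs(L[...,1])<.03); q=L[m];print("roller dark",len(q),q.mean(0).round(4))
# side-view line: image of red hull long edges projected
t=np.radians(29); c,si=np.cos(t),np.sin(t)
q=L[red]; tx=-(q[:,0]*c-q[:,2]*si); tz=q[:,0]*si+q[:,2]*c
print("red in tool x,z pct",np.percentile(tx,[2,50,98]).round(4),np.percentile(tz,[1,99]).round(4))
E
python3 fine.py
```

```text
red 275 n [-0.873  0.027  0.486] std 0.001 dist 0.0269 mean [-0.025 -0.     0.011]
tilt 29.10730837131284
plate 168 n [0.463 0.    0.887] std 0.0007 dist -0.0352 mean [-0.031 -0.    -0.024]
tilt 27.55591680280333
roller dark 131 [-0.0543  0.0012 -0.0578]
red in tool x,z pct [0.0106 0.0265 0.0293] [-0.0323  0.0252]
```

```bash
python3 -m handwheel '[[[0.02,-0.001,0],0],[[0.045,-0.003,0],0],[[0.065,-0.004,0],0],[[0.078,-0.0048,0],0],[[0.0826,-0.0048,0],0],[[0.0826,-0.0048,0],0]]'; python3 fine.py |head -2;  python3 -m handwheel '[[[0.004,-0.0027,0],0],[[0.009,-0.0062,0],0],[[0.014,-0.0096,0],0],[[0.017,-0.0116,0],0],[[0.019,-0.013,0],0],[[0.019,-0.013,0],0]]'; python3 -m handwheel '[[[0.002,-0.0014,0],0],[[0.0041,-0.0028,0],0],[[0.0041,-0.0028,0],0]]'
```

```text
clock: 10.6
eef_pos: [0.4715, 0.3056, 0.1589]
eef_rot: [[-0.0, -0.957, 0.291], [-0.0, 0.291, 0.957], [-1.0, 0.0, -0.0]]
contact_force: [-0.9, -0.9, -3.7]
width: 0.0276
red 190 n [-0.886 -0.008  0.463] std 0.0009 dist 0.0268 mean [-0.025  0.     0.011]
tilt 27.605021448095826
clock: 11.25
eef_pos: [0.484, 0.3028, 0.1406]
eef_rot: [[0.0, -0.957, 0.29], [0.002, 0.29, 0.957], [-1.0, 0.0, 0.002]]
contact_force: [-1.4, -0.1, -0.6]
width: 0.0277
clock: 11.55
eef_pos: [0.486, 0.3022, 0.1365]
eef_rot: [[-0.0, -0.957, 0.29], [0.002, 0.29, 0.957], [-1.0, 0.001, 0.002]]
contact_force: [-3.6, 2.1, 4.5]
width: 0.0276
```

Contact gives about 8.7 N along the normal, so the spring is about 5 mm in. Now I'll loosen the grip and swing the handle downhill over the stationary roller, on bare wood short of the keys, to square it up.

```bash
python3 -m handwheel '[[[0,0,0],0],[[0,0,0],0],[[0.0025,0.002,0],0],[[0.005,0.004,0],0],[[0.0075,0.006,0],0],[[0.0092,0.008,0],0],[[0.0092,0.008,0],0],[[0.0092,0.008,0],0]]' 0 14;  python3 fine.py
```

```text
clock: 12.35
eef_pos: [0.4793, 0.3037, 0.1273]
eef_rot: [[0.001, -0.957, 0.291], [0.001, 0.291, 0.957], [-1.0, -0.001, 0.001]]
contact_force: [-3.8, 1.5, 5.9]
width: 0.0283
red 196 n [-0.821  0.048  0.569] std 0.001 dist 0.0275 mean [-0.024  0.     0.013]
tilt 34.72642462800543
plate 118 n [0.556 0.    0.831] std 0.0008 dist -0.0347 mean [-0.034  0.    -0.019]
tilt 33.796187360295555
roller dark 19 [-0.0632  0.0036 -0.0532]
red in tool x,z pct [0.0143 0.0271 0.0316] [-0.0774  0.027 ]
```

Square to within about 0.5°. Clamping firmly and starting to roll.

```bash
python3 -m handwheel '[[[0,0,0],0],[[0,0,0],0],[[0,0,0],0],[[0,0,-0.003],0],[[0,0,-0.008],0],[[0,0,-0.014],0],[[0,0,-0.02],0],[[0,0,-0.026],0],[[0,0,-0.032],0],[[0,0,-0.038],0],[[0,0,-0.044],0],[[0,0,-0.05],0]]' 0 60;  cat > chk.py <<'E'
from h import *
s=robot.read_state();R=s["eef_rot"];v=s["eef_pos"]-R[:,0]*.019-np.array([.504,.167,.075])
xf=np.array([.789,-.241,.565]);yf=np.array([.292,.956,0]);n=np.array([-.5398,.1649,.8253]);f=s["contact_force"]+[0,0,3.3]
print(s["clock"],"piv xf,yf,zf mm",(1000*np.array([v@xf,v@yf,v@n])).round(1),"F xf,yf,n",np.round([f@xf,f@yf,f@n],1),s["qpos"].round(2))
E
python3 chk.py; python3 fine.py|grep tilt
```

```text
clock: 13.6
eef_pos: [0.4647, 0.2566, 0.1274]
eef_rot: [[0.002, -0.957, 0.29], [0.002, 0.29, 0.957], [-1.0, -0.001, 0.003]]
contact_force: [-4.0, 1.8, 5.5]
width: 0.0278
13.6 piv xf,yf,zf mm [-12.3  74.2  95. ] F xf,yf,n [1.4 0.5 9.8] [-0.13  0.62 -0.64  1.87  0.5   0.82  0.24]
tilt 34.973273845291644
tilt 34.1883039057306
```

```bash
python3 -m handwheel '[[[0,0,-0.006],0],[[0,0,-0.013],0],[[0,0,-0.02],0],[[0,0,-0.027],0],[[0,0,-0.034],0],[[0,0,-0.041],0],[[0,0,-0.048],0],[[0,0,-0.055],0],[[0,0,-0.062],0],[[0,0,-0.069],0],[[0,0,-0.075],0],[[0,0,-0.081],0]]' ; python3 chk.py; python3 fine.py|grep tilt
```

```text
clock: 14.85
eef_pos: [0.4409, 0.1779, 0.127]
eef_rot: [[0.0, -0.957, 0.29], [0.0, 0.29, 0.957], [-1.0, -0.0, 0.0]]
contact_force: [-4.6, 2.5, 5.9]
width: 0.0278
14.85 piv xf,yf,zf mm [-12.3  -8.   94.4] F xf,yf,n [ 1.   1.  10.5] [ 0.02  0.55 -0.66  2.01  0.5   0.74  0.33]
tilt 33.96402004029953
tilt 35.174948531722656
```

```bash
python3 -m handwheel '[[[-0.0004,0.0003,-0.006],0],[[-0.0008,0.0006,-0.013],0],[[-0.0008,0.0006,-0.02],0],[[-0.0008,0.0006,-0.027],0],[[-0.0008,0.0006,-0.034],0],[[-0.0008,0.0006,-0.04],0],[[-0.0008,0.0006,-0.046],0],[[-0.0008,0.0006,-0.052],0],[[-0.0008,0.0006,-0.058],0],[[-0.0008,0.0006,-0.064],0],[[-0.0008,0.0006,-0.069],0],[[-0.0008,0.0006,-0.074],0]]' ; python3 chk.py; python3 fine.py|grep tilt
```

```text
clock: 16.1
eef_pos: [0.4187, 0.1066, 0.1276]
eef_rot: [[-0.0, -0.957, 0.291], [-0.001, 0.291, 0.957], [-1.0, -0.0, -0.001]]
contact_force: [-4.6, 1.5, 5.6]
width: 0.0278
16.1 piv xf,yf,zf mm [-12.3 -82.6  95.2] F xf,yf,n [ 1.1  0.1 10.1] [ 0.18  0.5  -0.68  2.12  0.5   0.68  0.44]
tilt 34.314848795779184
tilt 33.652778802228916
```

```bash
python3 -m handwheel '[[[0,0,-0.005],0],[[0,0,-0.011],0],[[0,0,-0.017],0],[[0,0,-0.023],0],[[0,0,-0.028],0],[[0,0,-0.032],0],[[0,0,-0.034],0],[[0,0,-0.034],0]]' ; python3 chk.py
```

```text
clock: 16.95
eef_pos: [0.4086, 0.0733, 0.1275]
eef_rot: [[-0.001, -0.956, 0.292], [-0.002, 0.292, 0.956], [-1.0, 0.0, -0.002]]
contact_force: [-3.9, 1.9, 5.3]
width: 0.0277
16.95 piv xf,yf,zf mm [ -12.3 -117.4   95. ] F xf,yf,n [1.3 0.7 9.5] [ 0.26  0.48 -0.68  2.16  0.5   0.66  0.5 ]
```

The row is done from y = +122 to −117 mm, with the force steady at about 9.5–10.5 N. Lifting square off the face and up, then looking at keys and stand.

```bash
python3 -m handwheel '[[[-0.008,0.0056,0],0],[[-0.02,0.0138,0],0],[[-0.033,0.0226,0],0],[[-0.05,0.0226,0],0],[[-0.075,0.0226,-0.01],0],[[-0.1,0.018,-0.04],0],[[-0.115,0.005,-0.08],0],[[-0.12,-0.005,-0.12],0],[[-0.12,-0.01,-0.155],0],[[-0.12,-0.01,-0.175],0],[[-0.12,-0.01,-0.18],0],[[-0.12,-0.01,-0.18],0]]'
python3 - <<'E'
from h import *
s=robot.read_state();print(s["eef_pos"].round(4),s["qpos"].round(2))
ims=[]
for n in("scene","top"):
    p,d,K,T=cap(n);np.savez(f"{n}1.npz",p=p,d=d,K=K,T=T);ims.append(p[...,::-1])
cv2.imwrite("pics/k1.png",np.hstack([cv2.resize(ims[0][170:350,230:430],(440,396),interpolation=2),cv2.resize(ims[1][140:290,240:400],(360,338),interpolation=2)[:338] if 0 else cv2.resize(ims[1][140:320,240:400],(352,396),interpolation=2)]))
E
```

```text
clock: 18.15
eef_pos: [0.3656, -0.1005, 0.2476]
eef_rot: [[-0.0, -0.956, 0.292], [-0.0, 0.292, 0.956], [-1.0, 0.0, -0.0]]
contact_force: [-0.2, 0.6, -2.1]
width: 0.0276
[ 0.3656 -0.1005  0.2476] [ 0.88  0.23 -0.81  2.07  0.2   0.93  1.23]
```

View pics/k1.png

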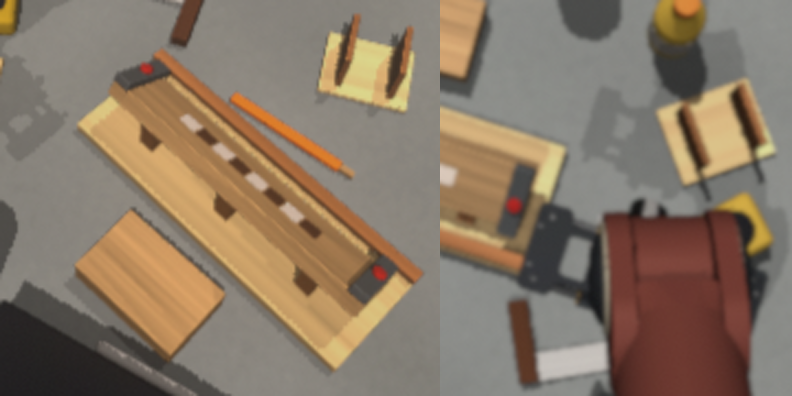

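The keys now look level, with no side faces visible along the row (180,120)–(320,235). Checking each key's height numerically against the bare wood, and measuring the empty stand.

Run:
```python
from h import *
xf=np.array([.789,-.241,.565]);yf=np.array([.292,.956,0]);n=np.array([-.5398,.1649,.8253])
for k in(0,1):
    f=np.load(f"scene{k}.npz");P=cloud(f["d"],f["K"],f["T"])-np.array([.504,.167,.075]);ok=f["d"]>0
    F=np.stack([P@xf,P@yf,P@n],-1)
    w=ok&(abs(F[...,1])<.14)&(abs(F[...,0])<.033)&(abs(F[...,2])<.012)&((abs(F[...,0])>.016)|(abs(F[...,1])>.108))
    q=F[w];A=np.c_[q[:,:2],np.ones(len(q))];c=np.linalg.lstsq(A,q[:,2],rcond=None)[0]
    r=[]
    for i in range(8):
        m=ok&(abs(F[...,0])<.008)&(abs(F[...,1]-(-.0875+.025*i))<.009)&(abs(F[...,2])<.02)
        r.append(1000*np.median(F[m][:,2]-F[m][:,0]*c[0]-F[m][:,1]*c[1]-c[2]))
    print("key height mm",np.round(r,1),c.round(3))
for n_ in("top","scene"):
    f=np.load(n_+"1.npz");p,d=f["p"],f["d"];P=cloud(d,f["K"],f["T"]);h=cv2.cvtColor(p,cv2.COLOR_RGB2HSV).astype(int)
    reg=(np.linalg.norm(P[...,:2]-[.539,-.2105],axis=-1)<.085)&(d>0)
    b=reg&(h[...,1]>50)&(h[...,0]>10)&(h[...,0]<28)&(h[...,2]>90)&(abs(P[...,2]-.008)<.006)
    b=cv2.morphologyEx(b.astype(np.uint8),cv2.MORPH_OPEN,np.ones((3,3)))>0
    print(n_,"base",cv2.minAreaRect((P[b][:,:2]*1000).astype(np.float32)))
    w=reg&(P[...,2]>.05)&(P[...,2]<.078);q=P[w];a=np.radians(20.5);ex=np.array([np.cos(a),np.sin(a)]);ey=np.array([-ex[1],ex[0]])
    Q=np.stack([(q[:,:2]-[.539,-.2105])@ex,(q[:,:2]-[.539,-.2105])@ey,q[:,2]],-1);t=Q[Q[:,2]>.067]
    for s in(1,-1):
        g=t[(t[:,1]*s>0.015)];print(" wall",s,len(g),np.percentile(g[:,0],[3,97]).round(3),np.median(g[:,1]).round(4))
```

```text
key height mm [5.4 4.8 5.7 5.9 5.1 6.6 4.4 5. ] [-0.022  0.     0.001]
key height mm [0.7 0.3 0.7 0.4 0.8 0.4 1.  0.4] [-0.019  0.001  0.002]
top base ((531.3612670898438, -203.90341186523438), (92.49494934082031, 92.35566711425781), 21.53310775756836)
 wall 1 98 [-0.038  0.027] 0.0319
 wall -1 98 [-0.037  0.026] -0.0324
scene base ((535.277099609375, -211.70550537109375), (91.4449234008789, 110.67679595947266), 18.384218215942383)
 wall 1 73 [-0.034  0.028] 0.0315
 wall -1 74 [-0.034  0.03 ] -0.0326
```

Run:
```python
from h import *
xf=np.array([.789,-.241,.565]);yf=np.array([.292,.956,0]);n=np.array([-.5398,.1649,.8253])
D=[]
for k in(0,1):
    f=np.load(f"scene{k}.npz");P=cloud(f["d"],f["K"],f["T"])-np.array([.504,.167,.075]);D.append(np.stack([P@xf,P@yf,P@n],-1))
# view angle: ray-wise change converts to normal height directly via points
F0,F1=D
for lo,hi in((.006,.011),(.0,.011),(.016,.03)):
  r=[]
  for i in range(8):
    v=[]
    for F in D:
        m=(F[...,0]>-lo if lo<.01 else F[...,0]>.016)&(F[...,0]<(.008 if lo<.01 else .03))&(abs(F[...,1]-(-.0875+.025*i))<.008)&(abs(F[...,2])<.015)
        v.append((1000*F[m][:,2].mean(),m.sum()))
    r.append((round(v[0][0],1),round(v[1][0],1),v[1][1]))
  print(r)
s=[ (1000*F1[(abs(F1[...,0])<.008)&(abs(F1[...,1]-y)<.008)&(abs(F1[...,2])<.015)][:,2].mean()).round(1) for y in(-.14,-.125,-.11,.11,.125,.14)];print("bare in line",s)
```

```text
[(np.float64(6.2), np.float64(2.1), np.int64(17)), (np.float64(5.7), np.float64(1.7), np.int64(20)), (np.float64(6.3), np.float64(2.4), np.int64(20)), (np.float64(6.9), np.float64(2.0), np.int64(21)), (np.float64(6.4), np.float64(2.3), np.int64(21)), (np.float64(6.6), np.float64(2.1), np.int64(21)), (np.float64(5.4), np.float64(2.3), np.int64(22)), (np.float64(6.0), np.float64(1.9), np.int64(24))]
[(np.float64(5.6), np.float64(2.0), np.int64(10)), (np.float64(5.3), np.float64(1.4), np.int64(13)), (np.float64(5.9), np.float64(2.4), np.int64(13)), (np.float64(6.7), np.float64(2.1), np.int64(10)), (np.float64(5.9), np.float64(2.2), np.int64(14)), (np.float64(6.0), np.float64(1.9), np.int64(12)), (np.float64(5.0), np.float64(2.2), np.int64(11)), (np.float64(5.6), np.float64(1.8), np.int64(13))]
[(np.float64(2.0), np.float64(1.4), np.int64(17)), (np.float64(1.9), np.float64(1.5), np.int64(21)), (np.float64(1.6), np.float64(1.8), np.int64(20)), (np.float64(1.5), np.float64(1.7), np.int64(21)), (np.float64(1.7), np.float64(1.7), np.int64(24)), (np.float64(1.8), np.float64(1.6), np.int64(23)), (np.float64(1.9), np.float64(1.8), np.int64(23)), (np.float64(1.9), np.float64(1.9), np.int64(26))]
bare in line [np.float64(1.8), np.float64(2.0), np.float64(1.9), np.float64(2.0), np.float64(2.0), np.float64(1.8)]
```

All eight keys read 1.7–2.4 mm in this frame against 1.8–2.0 mm for the bare wood in line, so they are flush. Returning to the stand, yawed so that the wall end pushes the tool back upright.

```bash
python3 -m handwheel '[[[0,-0.01,-0.015],-0.08],[[0,-0.022,-0.03],-0.18],[[0,-0.036,-0.05],-0.28],[[0,-0.05,-0.07],-0.38],[[0,-0.064,-0.09],-0.48],[[0,-0.078,-0.11],-0.58],[[0,-0.092,-0.13],-0.654],[[0,-0.104,-0.146],-0.654],[[0,-0.112,-0.156],-0.654],[[0,-0.1142,-0.159],-0.654],[[0,-0.1142,-0.159],-0.654],[[0,-0.1142,-0.159],-0.654]]'; python3 tilt.py t4; python3 -c "
from cell import robot;s=robot.read_state();print(s['eef_rot'].round(3),s['qpos'].round(2))"
```

```text
clock: 19.45
eef_pos: [0.4294, -0.284, 0.2477]
eef_rot: [[-0.0, -0.935, -0.354], [0.001, -0.354, 0.935], [-1.0, 0.0, 0.001]]
contact_force: [0.3, 0.1, -2.9]
width: 0.0281
scene plate 235 145 up(-x,y,z) 0.879 0.477 0.006 tilt deg 28.5 dist to piv -0.0337 mean [ 0.018 -0.036  0.   ]
scene red 317 254 up(-x,y,z) 0.574 -0.819 0.015 tilt deg -55.0 dist to piv 0.0275 mean [-0.013 -0.025 -0.   ]
top plate 246 151 up(-x,y,z) 0.961 0.278 -0.004 tilt deg 16.1 dist to piv -0.0252 mean [ 0.015 -0.04   0.004]
top red 18
19.45 [ 0.4294 -0.284   0.2477] [ 0.3  0.1 -2.9]
[[-0.    -0.935 -0.353]
 [ 0.    -0.353  0.935]
 [-1.     0.     0.   ]] [ 1.11  0.49 -0.86  1.75  0.41  1.09  2.05]
```

```bash
python3 -m handwheel '[[[0.025,0,0],0],[[0.06,0,0],0],[[0.095,0,0],0],[[0.12,0,0],0],[[0.132,0,0],0],[[0.1346,0,0],0],[[0.1346,-0.006,0],0],[[0.1346,-0.012,0],0],[[0.1346,-0.014,0],0],[[0.1346,-0.014,0],0]]'; python3 -m handwheel '[[[0,0,0],0],[[0,-0.005,0],0],[[-0.001,-0.011,0],0],[[-0.002,-0.017,0],0],[[-0.004,-0.023,0],0],[[-0.006,-0.029,0],0],[[-0.008,-0.035,0],0],[[-0.0095,-0.041,0],0],[[-0.0105,-0.046,0],0],[[-0.011,-0.049,0],0],[[-0.011,-0.051,0],0],[[-0.011,-0.051,0],0]]' 0 13; python3 tilt.py t5; python3 fine.py
```

```text
clock: 20.55
eef_pos: [0.4403, -0.282, 0.1135]
eef_rot: [[-0.005, -0.937, -0.351], [-0.003, -0.351, 0.937], [-1.0, 0.006, -0.001]]
contact_force: [-4.4, -1.4, -1.9]
width: 0.0279
clock: 21.75
eef_pos: [0.4907, -0.2625, 0.1239]
eef_rot: [[0.001, -0.936, -0.352], [0.0, -0.352, 0.936], [-1.0, -0.001, 0.0]]
contact_force: [-2.1, 0.7, -2.0]
width: 0.0278
scene plate 340 233 up(-x,y,z) 0.999 0.047 0.0 tilt deg 2.7 dist to piv -0.0313 mean [ 0.031 -0.009  0.003]
scene red 189 140 up(-x,y,z) 0.086 -0.996 0.001 tilt deg -85.1 dist to piv 0.0154 mean [-0.004 -0.015  0.   ]
top plate 85 55 up(-x,y,z) 0.923 0.064 -0.379 tilt deg 4.0 dist to piv -0.0404 mean [ 0.031 -0.005  0.03 ]
top red 0
21.75 [ 0.4907 -0.2625  0.1239] [-2.1  0.7 -2. ]
red 87 n [-0.995 -0.006  0.1  ] std 0.0009 dist 0.0162 mean [-0.015  0.001  0.008]
tilt 5.720324624307025
plate 117 n [0.101 0.006 0.995] std 0.0012 dist -0.0314 mean [-0.008  0.005 -0.031]
tilt 5.777905814370934
roller dark 66 [-0.0186  0.0089 -0.0732]
red in tool x,z pct [0.0017 0.0172 0.0266] [-0.031   0.0268]
```

View pics/t5_scene.png

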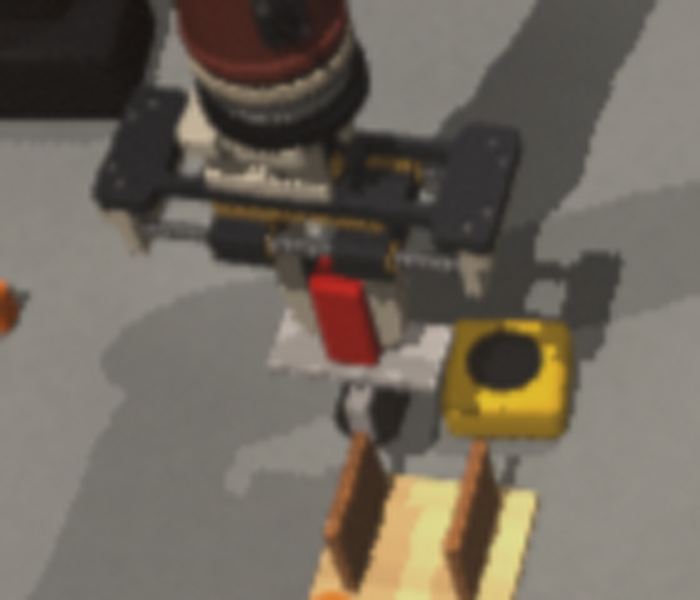

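Nearly upright (5.6° left) and the handle has slid back to centre in the pads. A last 7 mm nudge, then back off, lift and re-measure.

```bash
python3 -m handwheel '[[[0,-0.003,0],0],[[0,-0.006,0],0],[[0,-0.0075,0],0],[[0,-0.0075,0],0]]' 0 13; python3 -m handwheel '[[[0,0,0],0],[[0,0,0],0],[[0,0.006,0],0],[[-0.01,0.012,0],0],[[-0.03,0.012,0],0],[[-0.045,0.012,0],0],[[-0.05,0.012,0],0],[[-0.05,0.012,0],0]]' 0 40; python3 fine.py; python3 -c "
from cell import robot;s=robot.read_state();print(s['eef_pos'].round(4),s['eef_rot'].round(3))"
```

```text
clock: 22.3
eef_pos: [0.4975, -0.26, 0.124]
eef_rot: [[0.0, -0.936, -0.352], [0.0, -0.352, 0.936], [-1.0, -0.0, 0.0]]
contact_force: [-1.2, -1.0, -1.5]
width: 0.0283
clock: 23.1
eef_pos: [0.4866, -0.2645, 0.1751]
eef_rot: [[0.003, -0.936, -0.351], [-0.001, -0.351, 0.936], [-1.0, -0.002, -0.002]]
contact_force: [0.9, -0.4, -3.7]
width: 0.028
red 98 n [-0.998 -0.044  0.04 ] std 0.0009 dist 0.0147 mean [-0.014  0.001  0.007]
tilt 2.2991812481800196
plate 123 n [ 0.018 -0.005  1.   ] std 0.0013 dist -0.0313 mean [-0.005  0.008 -0.031]
tilt 1.050286377670292
roller dark 63 [-0.0124  0.009  -0.072 ]
red in tool x,z pct [0.0003 0.0164 0.0262] [-0.0296  0.0288]
[ 0.4859 -0.2644  0.1742] [[ 0.001 -0.936 -0.351]
 [-0.    -0.351  0.936]
 [-1.    -0.001 -0.   ]]
```

```bash
python3 -m handwheel '[[[0,-0.012,0.006],0],[[0,-0.03,0.0145],0],[[0,-0.048,0.023],0],[[0,-0.062,0.0295],0],[[0,-0.0685,0.0325],0],[[0,-0.0685,0.0325],0],[[0.02,-0.0685,0.0325],0],[[0.04,-0.0685,0.0325],0],[[0.058,-0.0685,0.0325],0],[[0.07,-0.0685,0.0325],0],[[0.077,-0.0685,0.0325],0],[[0.077,-0.0685,0.0325],0]]'
python3 - <<'E'
from h import *
s=robot.read_state();print(s["eef_pos"])
p,d,K,T=cap("scene"); cv2.imwrite("pics/s6.png",cv2.resize(p[140:260,140:280,::-1],None,fx=5,fy=5,interpolation=2))
E
```

```text
clock: 24.35
eef_pos: [0.538, -0.2101, 0.0961]
eef_rot: [[-0.002, -0.936, -0.351], [0.0, -0.351, 0.936], [-1.0, 0.002, 0.001]]
contact_force: [-1.1, 0.6, -3.5]
width: 0.0278
[ 0.53799564 -0.21014038  0.09614321]
```

View pics/s6.png

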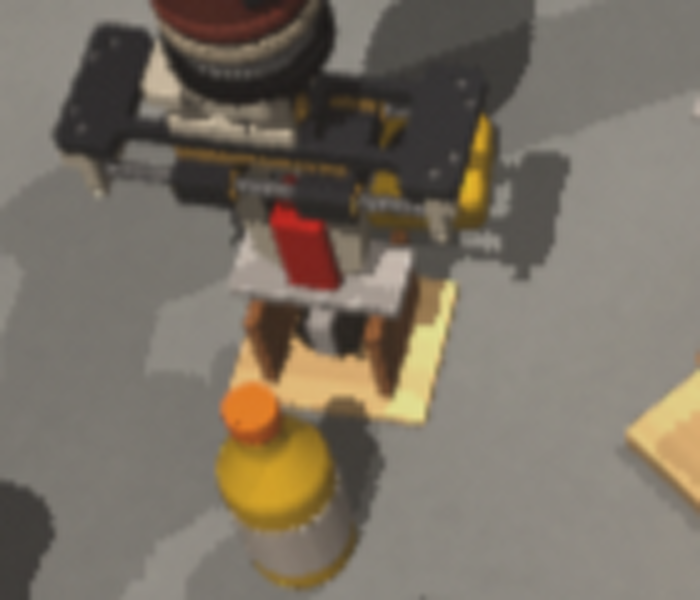

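The roller hangs between the walls with the plate just above the wall tops. Easing it down with a light grip so it beds flat, then letting go.

```bash
python3 -m handwheel '[[[0.002,0,0],0],[[0.004,0,0],0],[[0.0055,0,0],0],[[0.0065,0,0],0],[[0.0065,0,0],0]]' 0 12; python3 -m handwheel '[[[0,0,0],0],[[0,0,0],0],[[0,0,0],0]]' 0 4;  python3 -m handwheel '[[[0,0,0],0],[[0,0,0],0],[[0,0,0],0],[[0,0,0],0],[[0,0,0],0],[[0,0,0],0],[[0,0,0],0],[[0,0,0],0],[[0,0,0],0],[[0,0,0],0]]' 0.093; python3 fine.py
```

```text
clock: 24.9
eef_pos: [0.5387, -0.2099, 0.0905]
eef_rot: [[0.0, -0.936, -0.352], [-0.0, -0.352, 0.936], [-1.0, -0.0, -0.0]]
contact_force: [0.4, 0.6, -2.9]
width: 0.028
clock: 25.2
eef_pos: [0.5387, -0.2098, 0.0905]
eef_rot: [[0.0, -0.936, -0.352], [0.0, -0.352, 0.936], [-1.0, -0.0, -0.0]]
contact_force: [-0.0, -0.0, -2.9]
width: 0.0281
clock: 26.2
eef_pos: [0.5387, -0.2098, 0.0905]
eef_rot: [[-0.0, -0.936, -0.352], [0.0, -0.352, 0.936], [-1.0, 0.0, 0.0]]
contact_force: [-0.0, -0.4, -0.8]
width: 0.0924
red 94 n [-0.995  0.085  0.059] std 0.0018 dist 0.0147 mean [-0.014  0.004  0.008]
tilt 3.3958744488036956
plate 122 n [0.006 0.001 1.   ] std 0.0013 dist -0.0313 mean [-0.004 -0.002 -0.031]
tilt 0.3318720344641859
roller dark 36 [-0.0138  0.0089 -0.0722]
red in tool x,z pct [-0.0065  0.0156  0.0275] [-0.03    0.0249]
```

```bash
python3 -m handwheel '[[[-0.01,0,0],0],[[-0.03,0,0],0],[[-0.06,0,0],0],[[-0.1,0,0],0],[[-0.14,0,0],0],[[-0.16,0.02,0],0],[[-0.17,0.06,-0.03],0],[[-0.17,0.09,-0.06],0],[[-0.17,0.1,-0.1],0],[[-0.17,0.1,-0.13],0],[[-0.17,0.1,-0.15],0],[[-0.17,0.1,-0.15],0]]'
python3 - <<'E'
from h import *
s=robot.read_state();print(s["eef_pos"],s["contact_force"])
for n in("scene","top"):
    p,d,K,T=cap(n);cv2.imwrite(f"pics/e_{n}.png",p[...,::-1]);np.savez(f"{n}0.npz" if 0 else f"{n}2.npz",p=p,d=d,K=K,T=T)
E
sed 's/"0.npz"/"2.npz"/' m.py | sed '/^f=np.load("top0/,$d' > m2.py; python3 m2.py | grep -E "red|plate|standbase|white"
```

```text
clock: 27.45
eef_pos: [0.4974, -0.3885, 0.2601]
eef_rot: [[0.0, -0.938, -0.347], [-0.0, -0.347, 0.938], [-1.0, -0.0, -0.001]]
contact_force: [0.1, 0.1, -0.1]
width: 0.0931
[ 0.49735971 -0.38849344  0.26012364] [ 0.10264627  0.14394098 -0.13370773]
top red 145 c [ 545.5 -217.7] size [29.2 55. ] ang 41.9 z [0.1331 0.1381 0.1412]
top redtop 142 c [ 537.2 -208.9] size [29.9 24.3] ang 20.5 z [0.1346 0.1382 0.1413]
top plate 404 c [ 538.6 -211.3] size [41.5 91.4] ang 20.6 z [0.0741 0.0785 0.0823]
top standbase 705 c [ 535.9 -211.1] size [ 93.  109.8] ang 20.2 z [0.0036 0.0086 0.013 ]
top white 86 [180.3 199.3] [0.5193 0.2277 0.0759]
top white 89 [200.6 205.7] [0.5048 0.1798 0.0766]
top white 84 [221.  212.4] [0.4899 0.1322 0.0759]
top white 89 [241.3 219. ] [0.4753 0.0846 0.0761]
top clampred 47 c [491.6 169. ] size [346.5  11.4] ang 72.8 z [0.0865 0.0913 0.0959]
scene red 181 c [ 540.6 -208.6] size [31.  23.3] ang 21.2 z [0.0939 0.135  0.1397]
scene redtop 114 c [ 540.1 -208.9] size [29.7 23.3] ang 21.2 z [0.1315 0.1374 0.14  ]
scene plate 325 c [ 539.3 -210.7] size [41.9 90.9] ang 20.8 z [0.074  0.0779 0.0807]
scene standbase 517 c [ 501.  -218.5] size [164.7 113.5] ang 13.5 z [0.0018 0.0079 0.0138]
scene white 30 [316.4 225.1] [0.4747 0.0835 0.075 ]
scene white 33 [330.8 238.1] [0.4896 0.1305 0.0754]
scene white 35 [346.4 251.9] [0.5047 0.179  0.0754]
scene white 39 [362.4 266.1] [0.5192 0.2269 0.0755]
scene clampred 39 c [494.6 170.9] size [346.   11.4] ang 73.2 z [0.0879 0.0908 0.0943]
```

View pics/e_scene.png

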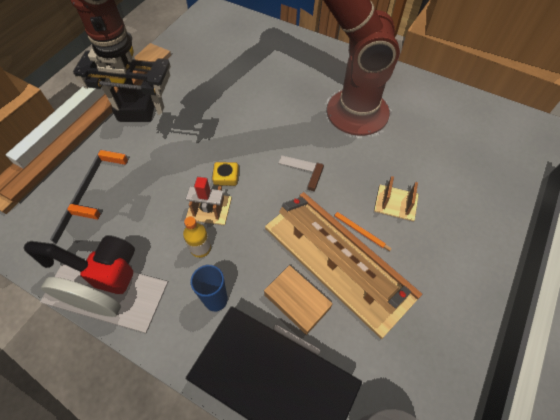

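The final picture shows the roller parked upright on the right stand (207,203), the keys level, and the tape, glue, tumbler, offcut and pencil at their starting pixels. The gripper is touching nothing. Handing in.

```bash
python3 -c "
from cell import robot;print(robot.sign_off())"
```

```text
the job is handed in; nothing more can be done
None
```

The job is done and handed in at about 27.5 s. I took the roller from the right-hand stand and rolled the whole row in one pass, from y = +122 to −117 mm. It is parked back on its stand and released.

The moves can only turn about the finger axis, so I could not tilt the gripper itself. I nudged the roller against the end of a stand wall so the tool pivoted in the pads, and squared it up on bare wood just past the row. I reversed the nudge before parking.

- **Squareness:** measured tilt during the roll was 33.7–35.2°, against 34.4° for the face. When the roller first touched the bare wood it was about 6° short, and I corrected that before rolling.
- **Pressing:** the force was 9.5–10.5 N at every check in the pass. That puts the spring about 7–9 mm in, short of its 14 mm stop, with no loss of contact.
- **Keys:** all eight read within about 0.5 mm of the bare wood beside them. One early height check came out less clear, with 3.4–6.2 mm of movement per key instead of 6. A second check against bare wood in line with the row put them flush.
- **Parking:** the plate is back within about 2 mm and 1° of where it started. It is a half turn round, which looks the same.
- **Bystanders:** by eye they are where they started in the last picture; I did not measure them.

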